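# Drive a self-tapping screw into the wrapping board

## Task

Take the square-headed self-tapping screw out of the wooden rack, set it point down in the empty hole of the metal strip on the wrapping board, and drive it in by turning it clockwise while you push it firmly down (20 to 25 N, or it only spins and does not bite; above 45 N the wood splits). Keep going until its flange lies flat on the strip like the screw at the other end, then let go, leaving everything else where it is.

Things in the scene. Friction and masses are not known exactly. Their poses are not given: they have to be found in the camera images.
- screw: steel self-tapping screw, 90 g, 55 mm long, upright in any one of the rack's three bores, flange on the rack's top. Origin at the centre of its tip, z up. From the tip: threaded shank 15 mm diameter, 20 mm long, lowest 4 mm tapering to a blunt 12.6 mm tip; round flange 34 mm across, z 20 to 25 mm; square head 22 x 22 mm, z 25 to 55 mm, sides along x and y, gripped by two opposite sides
- flange (a point): centre of the underside of the screw's flange, 20 mm above the tip, on the screw's axis. When home it lies on the strip's top
- board: fixed wrapping board on the table, 210 (x) x 300 (y) mm, wooden frame 30 mm high around a white panel 22 mm high. On its near (-x) side lies a flat metal strip 36 x 260 mm, top 36 mm above the table; at the strip's +y end a screw is already driven home (head top 71 mm above the table), at its -y end is an empty hole. Origin: centre of the underside
- pilot (a point): centre of the mouth of the empty upright hole, 17 mm diameter, on the strip's top surface (36 mm above the table), axes parallel to the board's. A screw set in it stands by itself, tip 16.4 mm deep on uncut wood, flange 3.6 mm above the strip
- uncut_wood: the uncut wood in the hole, its top (origin) 16.4 mm below the mouth at first, turning and sinking with the screw. Pressed with less than about 10 to 15 N (varies) the screw only spins; pressed harder and turned clockwise from above it sinks 1.2 mm per radian, home after about 3 rad in any number of grasps. Resists with about 0.06 N m; stays put when let go; pushing alone cannot sink it; a pull draws it out
- rack: fixed wooden rack block 60 (x) x 200 (y) x 35 (z) mm with three upright square bores 17 mm wide and 30 mm deep, 65 mm apart along its y axis, one piece standing in each. Origin: centre of the underside
- knob_pin: bystander, in the rack: round waisted black plastic knob, 32 mm across, on a smooth steel pin
- hex_stud: bystander, in the rack: low dark hexagon head, 28 mm across and only 12 mm high, on a plain steel shank
- fish_roll: bystander, lying on the white panel of the board: brown fish-cake roll 130 mm long, 46 mm diameter
- tape_roll: bystander: clear plastic tape ring 90 mm across, 18 mm high
- steel_bowl: bystander: steel bowl 120 mm across, 50 mm high
- spray_bottle: bystander: white bottle 60 mm across, 170 mm high, blue cap
- scraper: bystander: spatula-like scraper with a wooden handle, lying flat
- weight: bystander: dark steel disc weight 52 mm across, 30 mm high

How it is judged (in metres and radians):
On the way, in this order (a step that is already met when the one before it is completed fails the run):
1. the screw stands upright in the empty hole, not yet driven (horizontal distance between flange and pilot below 0.004 m and z of flange in the frame of pilot below 0.0065 m and angle between screw's own z axis and vertical below 0.15 rad), for 0.2 s.
2. the screw has cut its first thread (flange less than 2.2 mm above the strip) (horizontal distance between flange and pilot below 0.004 m and z of flange in the frame of pilot below 0.0022 m and angle between screw's own z axis and vertical below 0.12 rad), for 0.1 s.
At the end, for the whole second after the job is handed in: the screw is released and at rest in the board's hole, its flange within 1.2 mm of the strip's top, upright within 0.06 rad and within 4 mm of the hole's axis (horizontal distance between flange and pilot below 0.004 m and z of flange in the frame of pilot between -0.0025 and 0.0012 m and angle between screw's own z axis and vertical below 0.06 rad and linear speed of screw below 0.02 m/s and angular speed of screw below 0.2 rad/s); the robot touches nothing.
It fails at once if the screw is pressed into the wood of the hole with more than 45 N (contact force between screw and uncut_wood above 45 N).
It fails at once if a bystander is moved by more than 40 mm (distance of any of knob_pin, hex_stud, fish_roll, tape_roll, steel_bowl, spray_bottle, scraper, weight from where it was at the start of the episode above 0.04 m).
It also fails if it takes over 72 s, if anything falls off the work surface, if the arm or the gripper's body presses on something with over 40 N, if the wrist force passes 120 N, or if a joint passes its speed limit or range.

## Robot

A 6-joint arm with a two-finger parallel gripper is mounted at the origin on the work surface. World frame = base frame: x ahead of the robot, y to its left, z up, the work surface at z = 0. Lengths are in m, angles in degrees, forces in N, time in s.
With the tool pointing down it reaches from about 0.375 to 0.925 m from the base axis. Payload 5.7 kg.
Tool frame: the origin (TCP) lies on the centre line of the jaws, within the pads' length; the fingertips stand 25 mm ahead of it and the grasp point (between the pads) lies 6 mm ahead of it; y points along the fingers, x is the direction in which the jaws open and shut, and the axes are right-handed (so a half turn about y gives the same grasp; the last joint's range is limited). The gripper opens to 85 mm and grips with 20 to 120 N. Pads are 22 mm wide; open, the fingers measure 114 mm over their backs; the gripper's body (76 mm by 85 mm) begins 54 mm behind the grasp point. The pads swing forward as they close: fully open they stand 13 mm farther back than shut.
Start: joints at [58.78, 20.558, 86.54, -0, 72.909, -6.595], TCP at [0.25, 0.545, 0.234] pointing down, gripper open.
Joint ranges: [-170.27, 170.27], [-57.76, 135], [12.27, 136.19], [-55.21, 235.2], [11.17, 155.16], [-170.74, 170.74]. Speed limits (degrees/s): [136.94, 136.94, 180, 180, 180, 180].

## Interface

Orientations are given as a 3x3 rotation matrix whose columns are the frame's x, y, z axes.
In Python, from cell import telemetry, capture, workorder, spot_in, masks_of gives the robot as it stands.
- The arm moves only by the tool send_rows, never from a script. Its arguments are lists of equal length, an entry for each row: "slide": the shift along the world's x, y, z each as a share of 40 cm, from -1 to 1, a list of three; "angular": the turn, a rotation vector about the world's x, y, z each as a share of 90 degrees, from -1 to 1, a list of three. A call has 1 to 8 rows; each row is the pose to reach, as a shift and turn from the pose commanded when the call began; what a row does not reach only later rows make up. A row lasts 1/10 s, in which the tool goes at most 50 mm and 8.59 degrees, less where a joint would pass 70% of its speed; a pose out of reach is approached as far as the arm can. A call with a number of a shift or a turn outside -1 to 1 is refused whole. A call with a gripper value outside its range is refused whole. "hand" is the gripper command: -1 is shut, 1 is fully open, values between are in proportion, set as the call begins (left out, the last holds). The fingers move at their own pace and stop on an object; "newtons" is the grip in N (left out, the last holds). Time passes only in rows, so rows that repeat a pose let the fingers close. It gives the time, the measured TCP pose, the force and the opening at its end, in the units of the state.
- telemetry.observe(): the state, without advancing time (a new reading comes with each control period).
- capture(name): name is "side" or "top" or "wrist"; returns a dict with "image" (420x560x3 uint8, red, green, blue), "z_map" (420x560 float32, m along the optical axis (not along the pixel's ray), 0 where there is no reading), "mtx" (3x3 intrinsics, pixels), "k1" (the pictures are not rectified: a ray, as slopes to the right and down, at radius r is drawn at 1 + k1 r^2 times it, then the intrinsics apply), "cam_to_world" (4x4, takes a point from camera to world coordinates). Camera axes: x right, y down, z forward; pixel columns grow to the right and rows downward; lengths in m; the calibration is good to about 2 mm. A picture is of the moment at which its call begins.
- workorder.close_job(): hands the job in, once; it reports no verdict.
Trained networks look in a picture, given as the dict that the camera call returned (one of the last four; its "shot" number tells which), for a name from the list of things; names that differ only in an ending like _2 or _b are one class to them, and where a whole thing is asked for, a point or a joint stands for the part that bears it (a point fixed in the world has none). Each returns a list of dicts, best first, with "confidence" (0 to 1); they miss things now and then, are a little off and sometimes report something else, mostly with a low value. They report only what shows in the picture. A call takes as long as a camera call.
- spot_in(label, picture): "xy" ([column, row] in pixels, amid what is visible of it).
- masks_of(label, picture): "region" (420x560 bool, what is visible of it) and "xy" ([column, row] in pixels, amid what is visible of it).
The state is a dict: "clock": time; "joint_positions": joint angles; "qvel": joint speeds; "effort": joint torques, N m; "eef_pos": TCP position; "tool_rot": TCP orientation; "ft_force": force on the tool from outside, world axes, zero at the start; "torque": the same for the moment, N m; "grip_width": finger opening in m.
Only numpy, scipy, OpenCV 4.12 (cv2) and the standard library are available. Lean on these libraries where they do the work, as an engineer would, in place of code of your own. Each camera call takes 0.05 s, during which the arm holds its last target. There are 200 camera calls.

## Working session

There is one attempt and no reset: what is moved stays moved. The work goes in short steps, Python scripts to look and compute and a tool call to move; the robot and the scene stay as the last step left them, time stands still between calls to the robot, and variables do not carry over. Pictures are saved under pics/ and viewed, about 8 in all and at most 12, crops included, and the job is handed in when it is done.

Besides the shell and the picture viewer there is one more tool, called in YAML: its name, and indented under it one key for each argument. send_rows: Moves the arm, as the interface text tells. Its arguments: {"type":"object","properties":{"slide":{"type":"array","items":{"type":"array","items":{"type":"number","minimum":-1,"maximum":1}}},"angular":{"type":"array","items":{"type":"array","items":{"type":"number","minimum":-1,"maximum":1}}},"hand":{"type":"number"},"newtons":{"type":"number"}},"required":["slide","angular"]}

```bash
mkdir -p pics; ls; cat > h.py <<'E'
import numpy as np, cv2
from cell import telemetry, capture, workorder, spot_in, masks_of
def pts(p,uv,z=None):
    uv=np.atleast_2d(np.float32(uv)); K=p['mtx']; d=(uv-[K[0,2],K[1,2]])/[K[0,0],K[1,1]]
    s=d.copy()
    for _ in range(20): s=d/(1+p['k1']*(s**2).sum(1,keepdims=True))
    T=np.array(p['cam_to_world']); r=np.c_[s,np.ones(len(s))]
    if z is None:
        zz=p['z_map'][uv[:,1].astype(int),uv[:,0].astype(int)]
        return (r*zz[:,None])@T[:3,:3].T+T[:3,3]
    w=r@T[:3,:3].T; return T[:3,3]+w*((z-T[2,3])/w[:,2])[:,None]
def save(p,n): cv2.imwrite('pics/'+n,cv2.cvtColor(p['image'],cv2.COLOR_RGB2BGR))
E
python3 - <<'E'
from h import *
np.set_printoptions(precision=4,suppress=True)
print(telemetry.observe())
for c in ['top','side']:
    p=capture(c); save(p,c+'0.png'); print(c,p['mtx'],p['k1'],p['cam_to_world'])
    for l in ['screw','board','rack','knob_pin','hex_stud','spray_bottle','steel_bowl','weight','fish_roll','tape_roll','scraper']:
        for m in masks_of(l,p)[:2]:
            ys,xs=np.nonzero(m['region']&(p['z_map']>0)); 
            if len(xs)==0: continue
            w=pts(p,np.c_[xs,ys]); print(l,round(m['confidence'],2),m['xy'],len(xs),np.median(w,0),w.max(0)[2])
E
```

```text
pics
{'clock': 0.0, 'joint_positions': array([58.7809, 20.5989, 86.5974, -0.0008, 72.9092, -6.5959]), 'qvel': array([-0.16  , -0.0354,  0.0077, -0.1541, -0.0576, -0.0056]), 'effort': array([  0.0009, -52.762 , -27.8628,  -0.0003,   0.013 ,  -0.    ]), 'eef_pos': array([0.2497, 0.5449, 0.2333]), 'tool_rot': array([[ 0.4166, -0.0009, -0.9091],
       [ 0.9091, -0.0016,  0.4166],
       [-0.0018, -1.    ,  0.0002]]), 'ft_force': array([0.3989, 0.3893, 0.3933]), 'torque': array([-0.0051,  0.0037, -0.0032]), 'grip_width': 0.08546278643573822}
top [[447.3618   0.     275.7665]
 [  0.     447.3618 210.9658]
 [  0.       0.       1.    ]] -0.04768960548810789 [[-0.0191 -0.9958  0.0897  0.4312]
 [-0.9997  0.0201  0.01   -0.0536]
 [-0.0118 -0.0895 -0.9959  1.1618]
 [ 0.      0.      0.      1.    ]]
screw 0.53 [390.8, 213.0] 109 [ 0.5147 -0.3207  0.0644] 0.07125914519020471
board 0.95 [177.1, 193.5] 8434 [0.5812 0.2054 0.0272] 0.07690736320565894
board 0.31 [358.2, 220.4] 1679 [ 0.5043 -0.2515  0.036 ] 0.07056512457865005
rack 0.94 [357.3, 220.9] 1661 [ 0.5037 -0.2462  0.036 ] 0.07056512457865
[... 1516 characters left out ...]
.77 [352.7, 260.8] 220 [ 0.5067 -0.3281  0.0588] 0.06722990901333992
hex_stud 0.48 [300.9, 240.2] 115 [ 0.4906 -0.1968  0.0463] 0.04981740588533279
spray_bottle 0.65 [428.9, 237.2] 1845 [ 0.6549 -0.4002  0.0873] 0.17128598883067364
steel_bowl 0.58 [374.2, 203.3] 1357 [ 0.7436 -0.1994  0.0315] 0.05347108904680231
weight 0.58 [132.3, 191.2] 291 [0.3499 0.2947 0.0272] 0.03351035617403053
fish_roll 0.63 [216.7, 151.3] 598 [0.6112 0.255  0.056 ] 0.07031987766780168
tape_roll 0.92 [326.1, 186.5] 488 [ 0.7329 -0.0576  0.0128] 0.021026218255684404
scraper 0.97 [267.5, 294.4] 1806 [ 0.3469 -0.2225  0.0048] 0.023263259239385325
scraper 0.24 [216.8, 153.2] 612 [0.6108 0.2588 0.0557] 0.07079330995921984
```

View pics/top0.png

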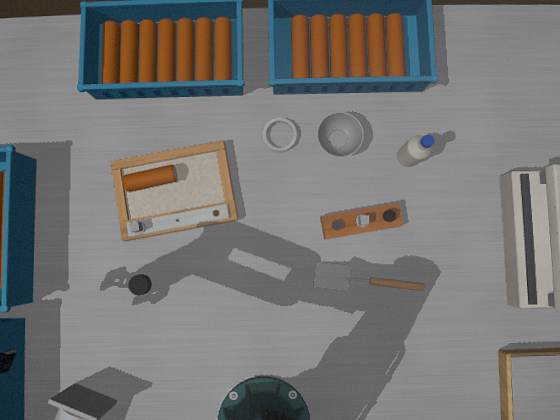

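View pics/side0.png

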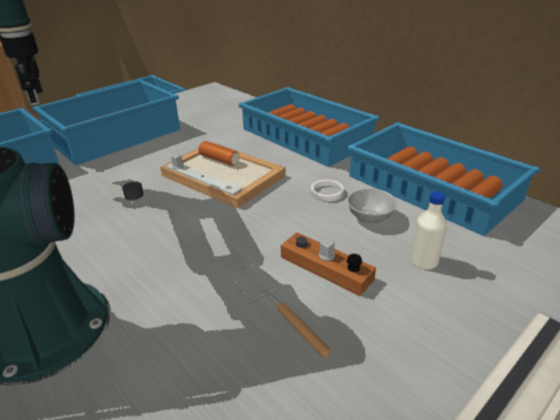

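The screw (bright square head) is in the middle bore at about (362,220) in the top view. The knob is at (390,214) and the hex at (337,225). The empty hole is at about (215,213).

```bash
python3 - <<'E'
from h import *
np.set_printoptions(precision=4,suppress=True)
p=capture('top')
for l,z in [('rack',.035),('board',.03)]:
    m=masks_of(l,p)[0]['region'].astype(np.uint8)
    c=max(cv2.findContours(m,0,2)[0],key=cv2.contourArea)[:,0]
    w=pts(p,c,z); r=cv2.minAreaRect((w[:,:2]*1000).astype(np.float32)); print(l,r)
print('hole',pts(p,[[215,213]],.036),'driven',pts(p,[[137,226]],.071),'screw',pts(p,[[362.5,219.6]],.07))
w=capture('wrist'); s=telemetry.observe(); T=np.array(w['cam_to_world']); R=s['tool_rot']
print(w['mtx'],w['k1']); print('cam in tool',R.T@(T[:3,3]-s['eef_pos'])); print(R.T@T[:3,:3])
E
```

```text
rack ((504.9906311035156, -257.470947265625), (62.54062271118164, 204.43362426757812), 8.096908569335938)
board ((592.3733520507812, 221.39999389648438), (213.06968688964844, 305.84466552734375), 9.588881492614746)
hole [[0.5305 0.1117 0.036 ]] driven [[0.4992 0.2996 0.071 ]] screw [[ 0.5041 -0.2543  0.07  ]]
[[378.0857   0.     279.7368]
 [  0.     378.0857 216.6569]
 [  0.       0.       1.    ]] -0.07473588997743924
cam in tool [-0.0002 -0.14    0.071 ]
[[ 1.      0.0001 -0.0003]
 [ 0.0004 -0.2783  0.9605]
 [ 0.     -0.9605 -0.2783]]
```

send_rows:
  slide:
    - [0.7,-1,-0.05]
    - [0.7,-1,-0.05]
    - [0.7,-1,-0.05]
    - [0.7,-1,-0.05]
    - [0.7,-1,-0.05]
    - [0.7,-1,-0.05]
    - [0.7,-1,-0.05]
    - [0.7,-1,-0.05]
  angular:
    - [0,0,-0.63]
    - [0,0,-0.63]
    - [0,0,-0.63]
    - [0,0,-0.63]
    - [0,0,-0.63]
    - [0,0,-0.63]
    - [0,0,-0.63]
    - [0,0,-0.63]
  hand: 1

```text
clock: 2.2
eef_pos: [0.4802, 0.2162, 0.2179]
tool_rot: [[0.989, 0.001, -0.148], [0.148, 0.0, 0.989], [0.001, -1.0, 0.0]]
ft_force: [0.5, 0.3, -0.8]
grip_width: 0.0853
```

send_rows:
  slide:
    - [0.125,-0.26,-0.045]
    - [0.125,-0.26,-0.045]
    - [0.125,-0.26,-0.045]
    - [0.125,-0.26,-0.045]
  angular:
    - [0,0,0]
    - [0,0,0]
    - [0,0,0]
    - [0,0,0]

```text
clock: 2.6
eef_pos: [0.5301, 0.1119, 0.1993]
tool_rot: [[0.989, -0.0, -0.147], [0.147, -0.0, 0.989], [-0.0, -1.0, -0.0]]
ft_force: [-1.0, 0.4, -0.0]
grip_width: 0.0858
```

```bash
python3 - <<'E'
from h import *
np.set_printoptions(precision=4,suppress=True)
p=capture('wrist'); save(p,'w1.png'); print(telemetry.observe()['eef_pos'])
for l in ['pilot','uncut_wood']:
    for m in spot_in(l,p)[:2]: print(l,m,pts(p,m['xy'],.036))
np.savez('w1.npz',**{k:p[k] for k in['image','z_map','mtx','k1','cam_to_world']})
E
```

```text
[0.5293 0.1135 0.1995]
pilot {'xy': [364.8, 129.6], 'confidence': 0.75} [[0.588  0.1753 0.036 ]]
uncut_wood {'xy': [283.3, 195.4], 'confidence': 0.78} [[0.5324 0.1131 0.036 ]]
```

View pics/w1.png

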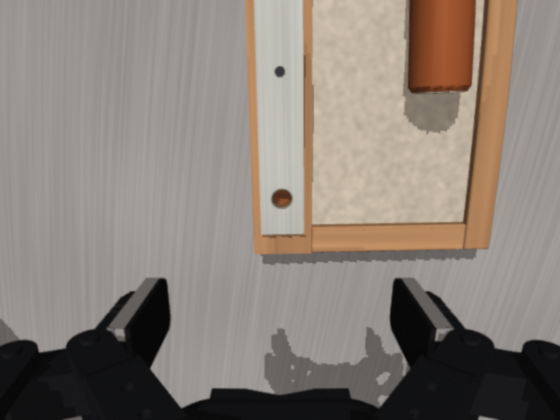

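The empty hole is at about (282,198) in the wrist picture, at the lower end of the strip. There is also a small decorative hole at (280,71). I'll refine the hole centre and then go to the screw.

```bash
python3 - <<'E'
from h import *
np.set_printoptions(precision=4,suppress=True)
p=dict(np.load('w1.npz')); im=p['image'].astype(int)
print(im[198,262:304].tolist()[::2])
sat=im.max(2)-im.min(2)
m=((sat>40)|(im.max(2)<110)).astype(np.uint8); m[:180]=0;m[218:]=0;m[:,:267]=0;m[:,298:]=0
c=max(cv2.findContours(m,0,1)[0],key=cv2.contourArea); print(cv2.fitEllipse(c),cv2.contourArea(c))
w=pts(p,c[:,0],.036); print(w[:,:2].min(0),w[:,:2].max(0),(w.min(0)+w.max(0))/2,cv2.minEnclosingCircle((w[:,:2]*1000).astype(np.float32)))
cv2.imwrite('pics/hole.png',cv2.resize(cv2.cvtColor(np.hstack([p['image'][175:222,260:306],np.repeat(m[175:222,260:306,None]*255,3,2)]),4),None,fx=6,fy=6,interpolation=0))
E
```

```text
[[189, 188, 180], [190, 189, 181], [187, 186, 179], [191, 190, 182], [167, 164, 158], [94, 80, 70], [82, 51, 31], [83, 50, 29], [84, 49, 28], [103, 62, 36], [97, 58, 34], [96, 56, 32], [96, 56, 32], [89, 53, 31], [74, 51, 36], [140, 137, 129], [186, 184, 177], [187, 186, 179], [190, 189, 181], [188, 188, 180], [185, 183, 175]]
((281.3131103515625, 198.14678955078125), (16.767986297607422, 19.13963508605957), 81.17658996582031) 250.5
[0.5232 0.1031] [0.5391 0.1178] [0.5312 0.1105 0.036 ] ((531.2757568359375, 110.31707763671875), 8.1058349609375)
```

send_rows:
  slide:
    - [-0.06,-0.92,0]
    - [-0.06,-0.92,0]
    - [-0.06,-0.92,0]
    - [-0.06,-0.92,0]
    - [-0.06,-0.92,-0.02]
    - [-0.06,-0.92,-0.02]
    - [-0.06,-0.92,-0.02]
    - [-0.06,-0.92,-0.02]
  angular:
    - [0,0,0]
    - [0,0,0]
    - [0,0,0]
    - [0,0,0]
    - [0,0,0]
    - [0,0,0]
    - [0,0,0]
    - [0,0,0]

```text
clock: 3.55
eef_pos: [0.5057, -0.2566, 0.1921]
tool_rot: [[0.989, 0.001, -0.15], [0.15, -0.002, 0.989], [0.001, -1.0, -0.002]]
ft_force: [0.4, -0.2, -0.4]
grip_width: 0.0856
```

View pics/hole.png

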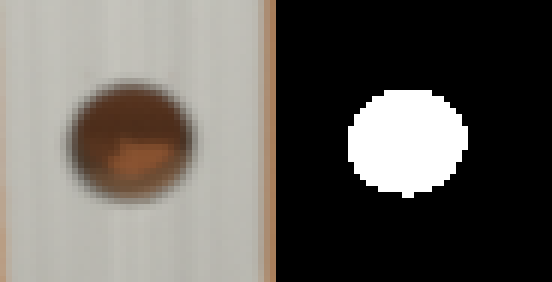

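```bash
python3 - <<'E'
from h import *
np.set_printoptions(precision=4,suppress=True)
p=capture('wrist'); save(p,'w2.png'); print(telemetry.observe()['eef_pos'])
for m in masks_of('screw',p)[:2]:
    r=m['region']; ys,xs=np.nonzero(r); print(m['confidence'],m['xy'],len(xs))
    w=pts(p,np.c_[xs,ys]); t=w[w[:,2]>.066]; print(len(t),t.mean(0))
    if len(t)>20:
        q=cv2.minAreaRect((t[:,:2]*1000).astype(np.float32)); print(q)
np.savez('w2.npz',**{k:p[k] for k in['image','z_map','mtx','k1','cam_to_world']})
E
```

```text
[ 0.5058 -0.2578  0.1919]
0.93 [276.7, 203.3] 1548
905 [ 0.5042 -0.2573  0.0724]
((503.27471923828125, -228.02005004882812), (21.94621467590332, 83.51995849609375), 1.8471102714538574)
```

View pics/w2.png

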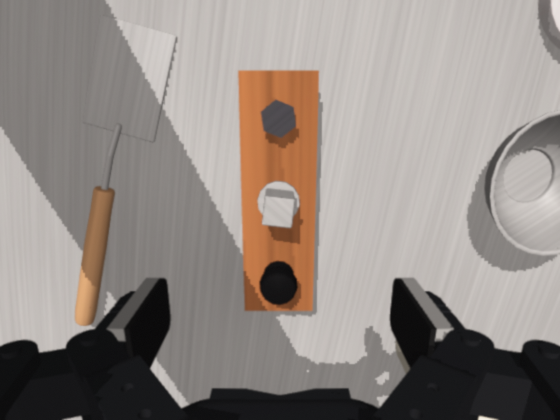

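Screw in the middle bore, head top at about (279,213), turned a few degrees to the rack. Now I'll measure the head's centre and yaw precisely.

```bash
python3 - <<'E'
from h import *
np.set_printoptions(precision=4,suppress=True)
p=dict(np.load('w2.npz')); im=p['image'].astype(int)
g=im.min(2); sub=g[175:240,250:315]
# top face: bright, low saturation, depth high
ys,xs=np.mgrid[175:240,250:315]; uv=np.c_[xs.ravel(),ys.ravel()]
w=pts(p,uv); h=w[:,2].reshape(65,65)
m=((h>.069)&(h<.076)).astype(np.uint8); m=cv2.morphologyEx(m,cv2.MORPH_OPEN,np.ones((3,3),np.uint8))
c=max(cv2.findContours(m,0,1)[0],key=cv2.contourArea); q=c[:,0]+[250,175]
for z in(.07,.072):
  t=pts(p,q,z)[:,:2]*1000; print(z,cv2.minAreaRect(t.astype(np.float32)),t.mean(0))
print('rim h',np.median(h[m>0]), 'table/rack h', [np.median(pts(p,[[x,y]])[0,2]) for x,y in((258,100),(305,250),(350,300))])
p1=dict(np.load('w1.npz')); print('w1 strip h',np.median(pts(p1,[[x,y] for x in range(268,296,3) for y in range(150,180,5)])[:,2]))
v=cv2.cvtColor(p['image'][175:240,250:315],4); v2=v.copy(); cv2.drawContours(v2,[c],-1,(0,0,255),1)
cv2.imwrite('pics/head.png',cv2.resize(np.hstack([v,v2]),None,fx=6,fy=6,interpolation=0))
im1=p1['image'].max(2)[180:218,265:300]; mm=(im1<140).astype(np.uint8)
c=max(cv2.findContours(mm,0,1)[0],key=cv2.contourArea); print(cv2.boundingRect(c)); w=pts(p1,c[:,0]+[265,180],.036)*1000
print(cv2.minEnclosingCircle(w[:,:2].astype(np.float32)),cv2.fitEllipse(w[:,:2].astype(np.float32)))
E
```

```text
0.07 ((504.4957580566406, -258.6679992675781), (21.60316276550293, 21.357393264770508), 2.943889856338501) [ 504.546  -258.3933]
0.072 ((504.41937255859375, -258.1172180175781), (21.438255310058594, 21.19439125061035), 2.9436769485473633) [ 504.4692 -257.8446]
rim h 0.0701994841837757 table/rack h [np.float64(0.03612344294967157), np.float64(0.03500678659285911), np.float64(0.0012159544901135244)]
w1 strip h 0.03613688098321885
(6, 9, 21, 19)
((531.0661010742188, 110.3170394897461), 8.542830467224121) ((531.0091552734375, 110.54170989990234), (15.608994483947754, 16.750770568847656), 112.77410888671875)
```

View pics/head.png

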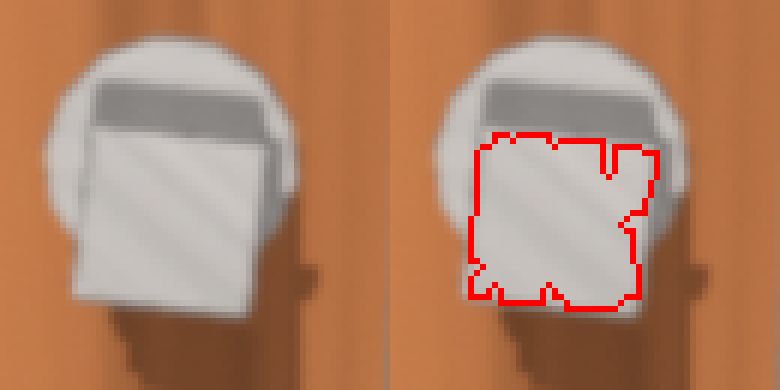

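```bash
python3 - <<'E'
from h import *
np.set_printoptions(precision=4,suppress=True)
p=dict(np.load('w2.npz'))
k=np.array([[93,130],[268,142],[248,316],[73,298]])/6-.5+[250,175]
w=pts(p,k,.07)[:,:2]*1000; print(w,w.mean(0)); d=np.roll(w,-1,0)-w; print(np.hypot(*d.T),np.degrees(np.arctan2(d[:,1],d[:,0])))
print(telemetry.observe()['tool_rot'][:,0])
E
```

```text
[[ 493.6286 -248.7027]
 [ 514.3608 -247.0323]
 [ 515.45   -268.798 ]
 [ 494.1472 -269.7171]] [ 504.3966 -258.5625]
[20.7994 21.793  21.3225 21.0208] [   4.6065  -87.1352 -177.5297   91.4139]
[0.9888 0.1494 0.0005]
```

send_rows:
  slide:
    - [-0.0025,-0.003,-0.1]
    - [-0.0025,-0.003,-0.2]
    - [-0.0025,-0.003,-0.2]
    - [-0.0025,-0.003,-0.2]
    - [-0.0025,-0.003,-0.2]
  angular:
    - [0,0,-0.062]
    - [0,0,-0.062]
    - [0,0,-0.062]
    - [0,0,-0.062]
    - [0,0,-0.062]

```text
clock: 4.15
eef_pos: [0.5057, -0.2548, 0.1137]
tool_rot: [[0.998, 0.002, -0.056], [0.056, -0.001, 0.998], [0.002, -1.0, -0.001]]
ft_force: [0.6, -0.0, 0.6]
grip_width: 0.0856
```

```bash
cat >> h.py <<'E'
def avg(n=10):
    P=[];F=[];R=[]
    for _ in range(n): capture('top'); s=telemetry.observe(); P.append(s['eef_pos']);F.append(s['ft_force']);R.append(s['tool_rot'])
    R=np.mean(R,0); print('pos',np.mean(P,0)*1000,'sd',np.std(P,0)*1000,'F',np.mean(F,0),np.std(F,0),'yaw',np.degrees(np.arctan2(R[1,0],R[0,0])),'w',s['grip_width'],'t',s['clock'],'j6',s['joint_positions'][5])
E
python3 -c "
from h import *
np.set_printoptions(precision=2,suppress=True)
avg(10)"
```

```text
pos [ 504.95 -255.46  112.91] sd [0.6  0.11 0.72] F [-0.04 -0.1   0.16] [0.72 0.26 0.61] yaw 3.1091425353470044 w 0.08503032763338611 t 4.65 j6 -36.94156534851666
```

```bash
python3 - <<'E'
from h import *
np.set_printoptions(precision=2,suppress=True)
p=capture('wrist'); s=telemetry.observe(); save(p,'w3.png'); T=np.array(p['cam_to_world']); print(s['eef_pos']*1000, 'cam',T[:3,3]*1000, 'tcp from cam',(T[:3,3]-s['tool_rot']@[-.0002,-.14,.071])*1000)
ys,xs=np.mgrid[0:420,0:560]; w=pts(p,np.c_[xs.ravel(),ys.ravel()])
sel=(w[:,2]>.067)&(w[:,2]<.074)&(np.hypot(w[:,0]-.5044,w[:,1]+.2586)<.018)
m=sel.reshape(420,560).astype(np.uint8); m=cv2.morphologyEx(m,cv2.MORPH_OPEN,np.ones((5,5),np.uint8))
c=cv2.convexHull(max(cv2.findContours(m,0,1)[0],key=cv2.contourArea)); print(cv2.boundingRect(c))
r=cv2.minAreaRect((pts(p,c[:,0],.07)[:,:2]*1000).astype(np.float32)); print(r)
v=cv2.cvtColor(p['image'],4); cv2.polylines(v,[c],True,(0,0,255),1); cv2.imwrite('pics/w3.png',v)
E
```

```text
[ 504.14 -255.31  111.76] cam [ 499.92 -184.8   251.87] tcp from cam [ 503.93 -255.69  111.87]
(260, 235, 43, 41)
((504.4934997558594, -258.2754211425781), (21.53410530090332, 22.383197784423828), 2.206282615661621)
```

View pics/w3.png

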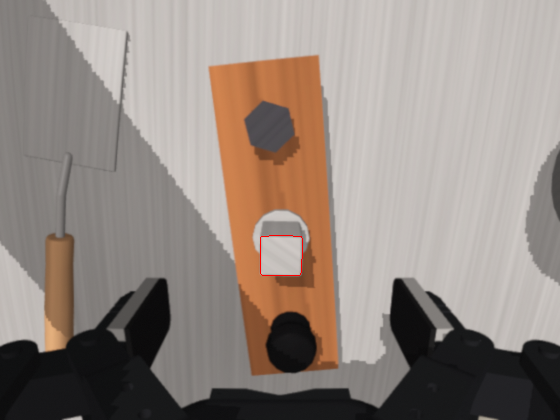

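The jaws are square to the head, whose top is centred near (281,256). I'll go down and grasp.

send_rows:
  slide:
    - [-0.001,-0.0073,-0.06]
    - [-0.001,-0.0073,-0.106]
    - [-0.001,-0.0073,-0.106]
    - [-0.001,-0.0073,-0.106]
  angular:
    - [0,0,0]
    - [0,0,0]
    - [0,0,0]
    - [0,0,0]

```text
clock: 5.1
eef_pos: [0.5036, -0.258, 0.0692]
tool_rot: [[0.999, -0.001, -0.054], [0.054, 0.001, 0.999], [-0.001, -1.0, 0.001]]
ft_force: [0.6, -0.8, 0.4]
grip_width: 0.0855
```

send_rows:
  slide:
    - [0,0,0]
    - [0,0,0]
    - [0,0,0]
    - [0,0,0]
    - [0,0,0]
    - [0,0,0]
    - [0,0,0]
    - [0,0,0]
  angular:
    - [0,0,0]
    - [0,0,0]
    - [0,0,0]
    - [0,0,0]
    - [0,0,0]
    - [0,0,0]
    - [0,0,0]
    - [0,0,0]
  hand: -1
  newtons: 80

```text
clock: 5.9
eef_pos: [0.5043, -0.2583, 0.07]
tool_rot: [[0.999, 0.001, -0.054], [0.054, -0.001, 0.999], [0.001, -1.0, -0.001]]
ft_force: [0.4, 1.3, 6.0]
grip_width: 0.0181
```

```bash
python3 -c "
from h import *
np.set_printoptions(precision=2,suppress=True)
avg(8)"
```

```text
pos [ 504.25 -258.33   70.  ] sd [0.01 0.01 0.01] F [-0.01  0.8   5.31] [0.44 0.46 0.54] yaw 3.0941075862396867 w 0.01835611509678721 t 6.3 j6 -37.2109285119948
```

```bash
python3 - <<'E'
from h import *
p=capture('side'); q=capture('wrist')
a=cv2.resize(cv2.cvtColor(p['image'][170:310,250:400],4),(450,420)); b=cv2.cvtColor(q['image'][150:420,150:410],4); b=cv2.resize(b,(404,420))
cv2.imwrite('pics/g1.png',np.hstack([a[:, :390],b]))
E
```

```text
(no output)
```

View pics/g1.png

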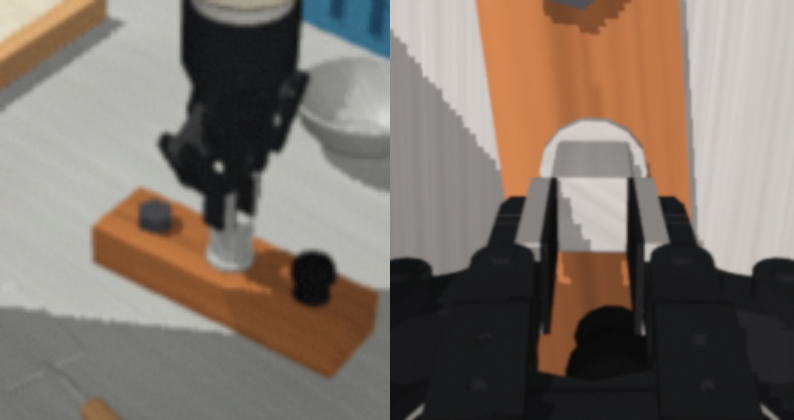

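The grip is square on the head, and both pads are full on. I'll lift and carry.

send_rows:
  slide:
    - [0,0,0.03]
    - [0,0,0.12]
    - [0,0,0.22]
    - [0,0,0.22]
  angular:
    - [0,0,0]
    - [0,0,0]
    - [0,0,0]
    - [0,0,0]
  newtons: 100

```text
clock: 6.8
eef_pos: [0.507, -0.2603, 0.163]
tool_rot: [[0.999, 0.008, -0.054], [0.054, -0.006, 0.999], [0.008, -1.0, -0.006]]
ft_force: [0.5, -0.7, -1.0]
grip_width: 0.0171
```

send_rows:
  slide:
    - [0.0665,0.9225,0]
    - [0.0665,0.9225,0]
    - [0.0665,0.9225,0]
    - [0.0665,0.9225,0]
    - [0.0665,0.9225,0]
    - [0.0665,0.9225,0]
    - [0.0665,0.9225,0]
    - [0.0665,0.9225,0]
  angular:
    - [0,0,0]
    - [0,0,0]
    - [0,0,0]
    - [0,0,0]
    - [0,0,0]
    - [0,0,0]
    - [0,0,0]
    - [0,0,0]

```text
clock: 7.6
eef_pos: [0.5298, 0.1149, 0.1572]
tool_rot: [[0.998, -0.0, -0.057], [0.057, 0.001, 0.998], [-0.0, -1.0, 0.001]]
ft_force: [-0.8, -0.4, -0.7]
grip_width: 0.0169
```

send_rows:
  slide:
    - [0,0,0]
    - [0,0,-0.05]
    - [0,0,-0.09]
    - [0,0,-0.09]
    - [0,0,-0.09]
  angular:
    - [0,0,0]
    - [0,0,0]
    - [0,0,0]
    - [0,0,0]
    - [0,0,0]

```text
clock: 8.1
eef_pos: [0.53, 0.1099, 0.1212]
tool_rot: [[0.999, -0.001, -0.053], [0.053, -0.0, 0.999], [-0.001, -1.0, -0.0]]
ft_force: [1.0, -0.9, -1.7]
grip_width: 0.0168
```

```bash
python3 - <<'E'
from h import *
np.set_printoptions(precision=2,suppress=True)
avg(6)
p=capture('side'); q=capture('wrist')
u=p['cam_to_world']; 
a=cv2.cvtColor(p['image'][100:220,180:310],4); a=cv2.resize(a,(455,420)); b=cv2.resize(cv2.cvtColor(q['image'][150:350,190:360],4),(357,420))
cv2.imwrite('pics/g2.png',np.hstack([a[:, :440],b]))
E
```

```text
pos [530.96 110.45 122.04] sd [0.16 0.21 0.15] F [-0.27  0.08 -0.94] [0.48 0.61 0.57] yaw 3.063506489448746 w 0.01669373016823219 t 8.4 j6 1.4002508390334447
```

View pics/g2.png

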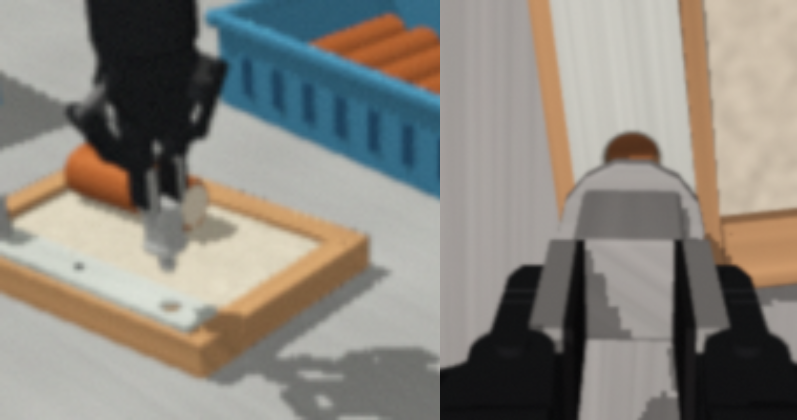

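The screw is held upright over the hole, and its flange centre and the hole line up in the wrist view (crop columns about 634 and 632). I'll lower it with force checks.

send_rows:
  slide:
    - [0,0,-0.03]
    - [0,0,-0.06]
    - [0,0,-0.065]
    - [0,0,-0.065]
  angular:
    - [0,0,0]
    - [0,0,0]
    - [0,0,0]
    - [0,0,0]

```text
clock: 8.9
eef_pos: [0.5294, 0.1108, 0.0941]
tool_rot: [[0.999, -0.003, -0.054], [0.054, -0.0, 0.999], [-0.003, -1.0, -0.0]]
ft_force: [0.5, 0.6, -1.4]
grip_width: 0.0169
```

send_rows:
  slide:
    - [0,0,-0.005]
    - [0,0,-0.01]
    - [0,0,-0.015]
    - [0,0,-0.02]
    - [0,0,-0.02]
  angular:
    - [0,0,0]
    - [0,0,0]
    - [0,0,0]
    - [0,0,0]
    - [0,0,0]

```text
clock: 9.4
eef_pos: [0.5302, 0.1109, 0.0871]
tool_rot: [[0.999, -0.0, -0.054], [0.054, 0.0, 0.999], [-0.0, -1.0, 0.0]]
ft_force: [0.3, -0.0, -0.9]
grip_width: 0.0168
```

send_rows:
  slide:
    - [0,0,-0.008]
    - [0,0,-0.016]
    - [0,0,-0.022]
    - [0,0,-0.022]
    - [0,0,-0.022]
  angular:
    - [0,0,0]
    - [0,0,0]
    - [0,0,0]
    - [0,0,0]
    - [0,0,0]

```text
clock: 9.9
eef_pos: [0.5303, 0.1108, 0.0784]
tool_rot: [[0.999, -0.0, -0.054], [0.054, -0.0, 0.999], [-0.0, -1.0, -0.0]]
ft_force: [-0.4, -0.1, -0.0]
grip_width: 0.0168
```

```bash
python3 -c "
from h import *
np.set_printoptions(precision=2,suppress=True)
avg(5)"
```

```text
pos [530.49 110.87  78.57] sd [0.03 0.01 0.05] F [-0.08 -0.26 -0.99] [0.2  0.5  0.37] yaw 3.094078387009275 w 0.017012982607848483 t 10.15 j6 1.4066761442504423
```

send_rows:
  slide:
    - [0,0,-0.004]
    - [0,0,-0.0075]
    - [0,0,-0.0075]
    - [0,0,-0.0075]
  angular:
    - [0,0,0]
    - [0,0,0]
    - [0,0,0]
    - [0,0,0]

```text
clock: 10.55
eef_pos: [0.5303, 0.1108, 0.0754]
tool_rot: [[0.999, -0.0, -0.054], [0.054, -0.0, 0.999], [-0.0, -1.0, 0.0]]
ft_force: [-0.5, -0.9, -0.6]
grip_width: 0.0172
```

send_rows:
  slide:
    - [0,0,-0.0015]
    - [0,0,-0.0015]
    - [0,0,-0.0015]
  angular:
    - [0,0,0]
    - [0,0,0]
    - [0,0,0]

```text
clock: 10.85
eef_pos: [0.5304, 0.1109, 0.0749]
tool_rot: [[0.999, -0.0, -0.054], [0.054, 0.0, 0.999], [-0.0, -1.0, 0.0]]
ft_force: [-0.0, -0.3, -1.2]
grip_width: 0.0174
```

send_rows:
  slide:
    - [0,0,-0.0015]
    - [0,0,-0.0015]
    - [0,0,-0.0015]
  angular:
    - [0,0,0]
    - [0,0,0]
    - [0,0,0]

```text
clock: 11.15
eef_pos: [0.5306, 0.1109, 0.0746]
tool_rot: [[0.999, 0.0, -0.054], [0.054, 0.0, 0.999], [0.0, -1.0, 0.0]]
ft_force: [-1.0, 0.2, 2.1]
grip_width: 0.0169
```

Seated on the uncut wood at TCP z ≈ 74.6 as expected (flange about 3.6 mm up). Next I'll turn it back counter-clockwise, unpressed, to get the full drive range in one grasp while watching side forces.

send_rows:
  slide:
    - [0,0,0.001]
    - [0,0,0.001]
    - [0,0,0.001]
    - [0,0,0.001]
    - [0,0,0.001]
    - [0,0,0.001]
  angular:
    - [0,0,0.08]
    - [0,0,0.16]
    - [0,0,0.24]
    - [0,0,0.32]
    - [0,0,0.32]
    - [0,0,0.32]

```text
clock: 11.75
eef_pos: [0.5303, 0.1109, 0.0746]
tool_rot: [[0.851, -0.0, -0.526], [0.526, -0.0, 0.851], [-0.0, -1.0, 0.0]]
ft_force: [0.2, 0.4, 0.9]
grip_width: 0.0165
```

```bash
python3 -c "
from h import *
np.set_printoptions(precision=2,suppress=True)
avg(5)"
```

```text
pos [530.33 110.87  74.66] sd [0.01 0.01 0.01] F [-0.74  0.13  0.5 ] [0.51 0.4  0.54] yaw 31.780633426854692 w 0.017004293759365772 t 12.0 j6 -27.326308385018503
```

send_rows:
  slide:
    - [0,0,0]
    - [0,0,0]
    - [0,0,0]
    - [0,0,0]
    - [0,0,0]
    - [0,0,0]
    - [0,0,0]
    - [0,0,0]
  angular:
    - [0,0,0.09]
    - [0,0,0.18]
    - [0,0,0.27]
    - [0,0,0.36]
    - [0,0,0.45]
    - [0,0,0.54]
    - [0,0,0.62]
    - [0,0,0.62]

```text
clock: 12.8
eef_pos: [0.5307, 0.1106, 0.0747]
tool_rot: [[0.04, 0.001, -0.999], [0.999, -0.001, 0.04], [-0.001, -1.0, -0.001]]
ft_force: [0.8, -1.2, -0.4]
grip_width: 0.017
```

```bash
python3 -c "
from h import *
np.set_printoptions(precision=2,suppress=True)
avg(5)"
```

```text
pos [530.62 110.64  74.71] sd [0.04 0.03 0.01] F [ 0.72 -1.74 -0.89] [0.5  0.34 0.6 ] yaw 87.52570889893981 w 0.016801029468180545 t 13.05 j6 -83.0629183001478
```

send_rows:
  slide:
    - [0,0,-0.0015]
    - [0,0,-0.0025]
    - [0,0,-0.0025]
    - [0,0,-0.0025]
  angular:
    - [0,0,0]
    - [0,0,0]
    - [0,0,0]
    - [0,0,0]
  newtons: 120

```text
clock: 13.45
eef_pos: [0.5311, 0.1108, 0.0745]
tool_rot: [[0.041, 0.001, -0.999], [0.999, -0.0, 0.041], [-0.0, -1.0, -0.001]]
ft_force: [-0.5, -3.1, 6.8]
grip_width: 0.0156
```

```bash
python3 -c "
from h import *
np.set_printoptions(precision=2,suppress=True)
avg(5)"
```

```text
pos [531.07 110.8   74.49] sd [0.02 0.01 0.01] F [-0.45 -2.04  6.61] [0.46 0.51 0.68] yaw 87.64795732706422 w 0.01592352173499173 t 13.7 j6 -83.13061400557821
```

send_rows:
  slide:
    - [0,0,-0.0015]
    - [0,0,-0.003]
    - [0,0,-0.003]
    - [0,0,-0.003]
  angular:
    - [0,0,0]
    - [0,0,0]
    - [0,0,0]
    - [0,0,0]

```text
clock: 14.1
eef_pos: [0.5317, 0.1109, 0.0742]
tool_rot: [[0.041, 0.003, -0.999], [0.999, -0.0, 0.041], [-0.0, -1.0, -0.003]]
ft_force: [-1.7, -3.6, 14.3]
grip_width: 0.0157
```

```bash
python3 -c "
from h import *
np.set_printoptions(precision=2,suppress=True)
avg(5)"
```

```text
pos [531.64 110.84  74.22] sd [0.01 0.01 0.01] F [-1.19 -2.81 14.49] [0.44 0.41 0.21] yaw 87.65089600017984 w 0.016083394685796292 t 14.35 j6 -83.13121742825156
```

send_rows:
  slide:
    - [0,0,-0.0015]
    - [0,0,-0.003]
    - [0,0,-0.003]
  angular:
    - [0,0,0]
    - [0,0,0]
    - [0,0,0]

```text
clock: 14.65
eef_pos: [0.5323, 0.1109, 0.074]
tool_rot: [[0.041, 0.004, -0.999], [0.999, -0.0, 0.041], [0.0, -1.0, -0.004]]
ft_force: [-1.7, -3.4, 24.1]
grip_width: 0.0164
```

send_rows:
  slide:
    - [0,0,-0.0004]
    - [0,0,-0.0008]
    - [0,0,-0.0012]
    - [0,0,-0.0016]
  angular:
    - [0,0,-0.09]
    - [0,0,-0.18]
    - [0,0,-0.27]
    - [0,0,-0.36]

```text
clock: 15.05
eef_pos: [0.5321, 0.1109, 0.0733]
tool_rot: [[0.575, 0.004, -0.818], [0.818, -0.0, 0.575], [0.002, -1.0, -0.003]]
ft_force: [-3.2, -1.2, 22.6]
grip_width: 0.0162
```

```bash
python3 -c "
from h import *
np.set_printoptions(precision=2,suppress=True)
avg(4)"
```

```text
pos [532.17 110.93  73.31] sd [0.02 0.01 0.01] F [-2.88 -2.54 22.55] [0.41 0.09 0.37] yaw 54.98744606276446 w 0.015504934941867384 t 15.25 j6 -50.72131446606639
```

send_rows:
  slide:
    - [0,0,-0.00045]
    - [0,0,-0.0009]
    - [0,0,-0.00135]
    - [0,0,-0.0018]
    - [0,0,-0.00225]
    - [0,0,-0.0027]
  angular:
    - [0,0,-0.09]
    - [0,0,-0.18]
    - [0,0,-0.27]
    - [0,0,-0.36]
    - [0,0,-0.45]
    - [0,0,-0.54]

```text
clock: 15.85
eef_pos: [0.5325, 0.1112, 0.0723]
tool_rot: [[0.994, 0.005, -0.11], [0.11, 0.001, 0.994], [0.005, -1.0, 0.0]]
ft_force: [-2.3, -0.8, 22.1]
grip_width: 0.0154
```

```bash
python3 -c "
from h import *
np.set_printoptions(precision=2,suppress=True)
avg(4)"
```

```text
pos [532.49 111.2   72.29] sd [0.02 0.02 0.01] F [-2.05 -1.5  22.4 ] [0.09 0.22 0.28] yaw 6.376358415231352 w 0.015851106107077562 t 16.05 j6 -2.1270240485761223
```

send_rows:
  slide:
    - [0,0,-0.00045]
    - [0,0,-0.0009]
    - [0,0,-0.00135]
    - [0,0,-0.0018]
    - [0,0,-0.00225]
    - [0,0,-0.0027]
  angular:
    - [0,0,-0.09]
    - [0,0,-0.18]
    - [0,0,-0.27]
    - [0,0,-0.36]
    - [0,0,-0.45]
    - [0,0,-0.54]

```text
clock: 16.65
eef_pos: [0.5332, 0.111, 0.0713]
tool_rot: [[0.74, 0.006, 0.673], [-0.673, 0.0, 0.74], [0.004, -1.0, 0.004]]
ft_force: [-2.2, -2.1, 23.2]
grip_width: 0.0163
```

send_rows:
  slide:
    - [0,0,-0.00045]
    - [0,0,-0.0009]
    - [0,0,-0.00135]
  angular:
    - [0,0,-0.09]
    - [0,0,-0.18]
    - [0,0,-0.27]

```text
clock: 16.95
eef_pos: [0.5331, 0.1109, 0.0711]
tool_rot: [[0.398, 0.006, 0.918], [-0.918, 0.0, 0.398], [0.002, -1.0, 0.005]]
ft_force: [-3.4, -2.4, 26.6]
grip_width: 0.0158
```

```bash
python3 -c "
from h import *
np.set_printoptions(precision=2,suppress=True)
avg(4)"
```

```text
pos [533.19 110.93  71.13] sd [0.06 0.01 0.01] F [-2.06 -2.5  25.27] [0.1  0.3  0.46] yaw -66.51385381093668 w 0.015887864904850994 t 17.15 j6 70.76363585062482
```

send_rows:
  slide:
    - [0,0,-0.0002]
    - [0,0,-0.0004]
    - [0,0,-0.0006]
    - [0,0,-0.0006]
  angular:
    - [0,0,-0.09]
    - [0,0,-0.18]
    - [0,0,-0.27]
    - [0,0,-0.27]

```text
clock: 17.55
eef_pos: [0.5331, 0.1112, 0.071]
tool_rot: [[-0.014, 0.006, 1.0], [-1.0, 0.001, -0.014], [-0.001, -1.0, 0.006]]
ft_force: [-3.0, -1.6, 26.5]
grip_width: 0.0158
```

```bash
python3 -c "
from h import *
np.set_printoptions(precision=2,suppress=True)
avg(4); print(telemetry.observe()['torque'])"
```

```text
pos [533.12 111.17  71.01] sd [0.01 0.01 0.01] F [-2.67 -1.82 26.91] [0.38 0.24 0.51] yaw -90.58093846405804 w 0.015780733709811163 t 17.75 j6 95.05418969593767
[-0.25  0.51 -0.09]
```

The sink has stopped (0.1 mm in the last 24°, total turn 178°), which suggests the flange is home. I'll relieve the press, release, and check the heights.

send_rows:
  slide:
    - [0,0,0.003]
    - [0,0,0.006]
    - [0,0,0.007]
    - [0,0,0.007]
  angular:
    - [0,0,0]
    - [0,0,0]
    - [0,0,0]
    - [0,0,0]

```text
clock: 18.15
eef_pos: [0.5318, 0.1113, 0.0714]
tool_rot: [[-0.01, 0.003, 1.0], [-1.0, 0.001, -0.01], [-0.001, -1.0, 0.003]]
ft_force: [1.1, 0.1, 8.0]
grip_width: 0.0159
```

send_rows:
  slide:
    - [0,0,0]
    - [0,0,0]
    - [0,0,0]
    - [0,0,0]
    - [0,0,0]
    - [0,0,0]
    - [0,0,0]
    - [0,0,0]
  angular:
    - [0,0,0]
    - [0,0,0]
    - [0,0,0]
    - [0,0,0]
    - [0,0,0]
    - [0,0,0]
    - [0,0,0]
    - [0,0,0]
  hand: 0.5

```text
clock: 18.95
eef_pos: [0.5304, 0.1108, 0.0705]
tool_rot: [[-0.009, 0.0, 1.0], [-1.0, 0.0, -0.009], [-0.0, -1.0, 0.0]]
ft_force: [0.5, -0.3, 0.8]
grip_width: 0.0642
```

send_rows:
  slide:
    - [0,0,0.05]
    - [0,0,0.15]
    - [0,0,0.27]
    - [0,0,0.27]
    - [0,0,0.27]
    - [0,0,0.27]
  angular:
    - [0,0,0]
    - [0,0,0]
    - [0,0,0]
    - [0,0,0]
    - [0,0,0]
    - [0,0,0]

```text
clock: 19.55
eef_pos: [0.5294, 0.1108, 0.1775]
tool_rot: [[-0.009, -0.002, 1.0], [-1.0, -0.0, -0.009], [0.0, -1.0, -0.002]]
ft_force: [0.0, -0.1, -0.9]
grip_width: 0.0641
```

```bash
python3 - <<'E'
from h import *
np.set_printoptions(precision=4,suppress=True)
avg(3)
p=capture('wrist'); save(p,'w5.png')
ys,xs=np.mgrid[0:420,0:560]; w=pts(p,np.c_[xs.ravel(),ys.ravel()])
d=np.hypot(w[:,0]-.531,w[:,1]-.1105)
hd=w[(d<.009)&(w[:,2]>.05)]; print('head top',np.median(hd[:,2]),len(hd),'centre',np.mean(w[(d<.02)&(w[:,2]>.066)],0))
fl=w[(d>.0165-.001)&(d<.0168)&(w[:,2]<.05)]; print('flange-ish z pct',np.percentile(fl[:,2],[10,50,90]),len(fl))
A=np.c_[hd[:,:2]-hd[:,:2].mean(0),np.ones(len(hd))]; print('top plane slope',np.linalg.lstsq(A,hd[:,2],rcond=None)[0])
s=w[(np.abs(w[:,0]-.531)<.012)&(w[:,1]>.135)&(w[:,1]<.15)]; print('strip',np.median(s[:,2]))
t=capture('top'); ys,xs=np.mgrid[180:250,110:250]; w=pts(t,np.c_[xs.ravel(),ys.ravel()])
for c in((.531,.1105),(.4992,.2996)):
    q=w[(np.hypot(*(w[:,:2]-c).T)<.02)&(w[:,2]>.055)&(w[:,2]<.09)]; print('top cam',c,np.median(q[:,2]),len(q))
sd=capture('side'); a=cv2.cvtColor(sd['image'][110:230,150:310],4); cv2.imwrite('pics/f.png',np.hstack([cv2.resize(a,(400,300)),cv2.resize(cv2.cvtColor(p['image'],4),(400,300))]))
E
```

```text
pos [529.1214 110.7407 177.0052] sd [0.0647 0.0068 0.0811] F [-0.0244 -0.2348 -0.5478] [0.595  0.0665 0.2681] yaw -90.50775046453269 w 0.06397301216874392 t 19.7 j6 94.99886215294636
head top 0.07271102930320637 1040 centre [0.5381 0.1107 0.2181]
flange-ish z pct [0.036 0.041 0.042] 210
top plane slope [13.4639 -0.1551  0.1579]
strip 0.20922374328311286
top cam (0.531, 0.1105) 0.07175789797596854 37
top cam (0.4992, 0.2996) 0.059860001595270385 15
```

View pics/f.png

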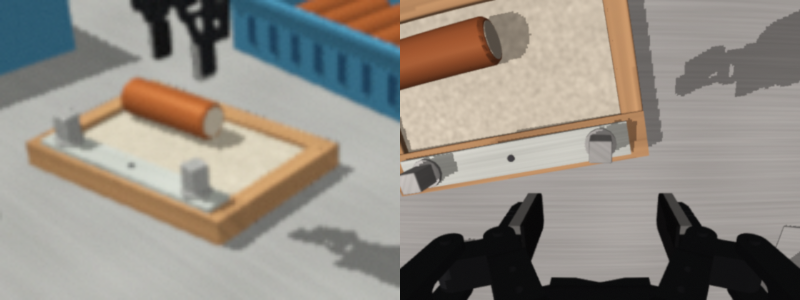

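```bash
python3 - <<'E'
from h import *
np.set_printoptions(precision=2,suppress=True)
H=[];S=[];F=[];D=[]
for i in range(6):
    p=capture('wrist'); ys,xs=np.mgrid[0:420,0:560]; w=pts(p,np.c_[xs.ravel(),ys.ravel()])*1000
    d=np.hypot(w[:,0]-531,w[:,1]-110.5); z=w[:,2]
    t=w[(d<16)&(z>66)&(z<80)]; H.append([*np.median(t,0),len(t)])
    F.append(np.median(z[(d>13)&(d<16.5)&(z>38)&(z<47)]))
    u=np.array([-.1736,.9848]); r=w[:,:2]-[531,110.5]; al=r@u; ac=r@[u[1],-u[0]]
    S.append(np.median(z[(abs(ac)<12)&(al>30)&(al<60)&(z<60)]))
    D.append([np.median(z[(abs(al-224)<12)&(abs(ac)<12)&(z>60)&(z<85)])])
print('head',np.array(H)); print('flange top',F,'strip',S,'driven head',np.ravel(D))
A=np.c_[t[:,:2]-t[:,:2].mean(0),np.ones(len(t))]; print('slope',np.linalg.lstsq(A,t[:,2],rcond=None)[0])
E
```

```text
head [[ 531.87  110.47   71.56 1034.  ]
 [ 531.66  109.95   71.55 1013.  ]
 [ 531.69  109.98   71.53 1026.  ]
 [ 531.61  110.     71.59 1045.  ]
 [ 531.69  110.52   71.5  1045.  ]
 [ 531.67  110.27   71.51 1044.  ]]
flange top [np.float64(41.62656248677371), np.float64(41.64791640318494), np.float64(41.61943618928055), np.float64(41.70657196491961), np.float64(41.611076465645155), np.float64(41.54026130433941)] strip [np.float64(36.10353111098441), np.float64(36.19235400562826), np.float64(36.14082838579427), np.float64(36.17243638045969), np.float64(36.138161299686054), np.float64(36.15465578989368)] driven head [nan nan nan nan nan nan]
slope [-0.04  0.   71.39]
  return _methods._mean(a, axis=axis, dtype=dtype,
  ret = ret.dtype.type(ret / rcount)
```

```bash
python3 - <<'E'
from h import *
np.set_printoptions(precision=3,suppress=True)
ref=None
for i in range(4):
    p=capture('wrist'); ys,xs=np.mgrid[0:420,0:560]; w=(pts(p,np.c_[xs.ravel(),ys.ravel()])*1000).reshape(420,560,3)
    z=w[...,2]; d=np.hypot(w[...,0]-531,w[...,1]-110.5)
    m=((d<18)&(z>66)&(z<80)).astype(np.uint8); m=cv2.erode(m,np.ones((7,7)))
    t=w[m>0]; A=np.c_[t[:,:2]-t[:,:2].mean(0),np.ones(len(t))]; a=np.linalg.lstsq(A,t[:,2],rcond=None)[0]
    u=np.array([-.1736,.9848]); r=w[...,:2]-[531,110.5]; al=r@u; ac=r@[u[1],-u[0]]
    s=w[(abs(ac)<12)&(al>30)&(al<60)&(z<60)]; B=np.c_[s[:,:2]-s[:,:2].mean(0),np.ones(len(s))]; b=np.linalg.lstsq(B,s[:,2],rcond=None)[0]
    print(len(t),'head plane',a,'strip plane',b)
    # flange top by direction
    f=w[(d>12.5)&(d<16.5)&(z>38)&(z<47)]; an=np.degrees(np.arctan2(f[:,1]-110.5,f[:,0]-531)); print([(k,round(float(np.median(f[abs(an-k)<20,2])),2),int((abs(an-k)<20).sum())) for k in range(-160,181,40) if (abs(an-k)<20).sum()>8])
E
```

```text
551 head plane [ 0.01  -0.012 71.697] strip plane [ 0.002  0.001 36.155]
[(-120, 41.65, 34), (-80, 41.74, 66), (-40, 41.59, 63), (0, 41.37, 78), (40, 41.68, 69), (80, 41.62, 68), (120, 42.04, 38)]
555 head plane [ 0.002  0.005 71.635] strip plane [ 0.    -0.002 36.163]
[(-120, 41.51, 34), (-80, 41.72, 63), (-40, 41.77, 64), (0, 41.48, 81), (40, 41.7, 68), (80, 41.64, 68), (120, 41.44, 39)]
611 head plane [ 0.002 -0.001 71.677] strip plane [-0.004 -0.    36.144]
[(-120, 41.38, 33), (-80, 41.81, 64), (-40, 41.72, 67), (0, 41.44, 80), (40, 41.65, 68), (80, 41.59, 68), (120, 41.61, 38)]
478 head plane [ 0.004 -0.004 71.65 ] strip plane [ 0.002 -0.001 36.134]
[(-120, 41.4, 33), (-80, 41.81, 67), (-40, 41.82, 64), (0, 41.73, 78), (40, 41.52, 68), (80, 41.62, 66), (120, 41.63, 39)]
```

Upright within 0.01 rad, but camera heights (head 35.5 mm, flange top 5.5 mm above strip; home is 35.0 and 5.0) and the 3.0 mm TCP sink both say about 0.5 mm remains. That is in tolerance, but I'll regrasp and finish the turn.

send_rows:
  slide:
    - [0.001,0,-0.1]
    - [0.001,0,-0.2]
    - [0.001,0,-0.25]
    - [0.001,0,-0.265]
    - [0.001,0,-0.265]
    - [0.001,0,-0.265]
  angular:
    - [0,0,0]
    - [0,0,0]
    - [0,0,0]
    - [0,0,0]
    - [0,0,0]
    - [0,0,0]

```text
clock: 20.95
eef_pos: [0.5319, 0.111, 0.0736]
tool_rot: [[-0.009, 0.002, 1.0], [-1.0, 0.0, -0.009], [-0.0, -1.0, 0.002]]
ft_force: [0.7, 0.8, 0.8]
grip_width: 0.0642
```

send_rows:
  slide:
    - [0,0,0]
    - [0,0,0]
    - [0,0,0]
    - [0,0,0]
    - [0,0,0]
    - [0,0,0]
    - [0,0,0]
    - [0,0,0]
  angular:
    - [0,0,0]
    - [0,0,0]
    - [0,0,0]
    - [0,0,0]
    - [0,0,0]
    - [0,0,0]
    - [0,0,0]
    - [0,0,0]
  hand: -1
  newtons: 120

```text
clock: 21.75
eef_pos: [0.5352, 0.1089, 0.0763]
tool_rot: [[-0.007, 0.009, 1.0], [-1.0, -0.003, -0.007], [0.003, -1.0, 0.009]]
ft_force: [-0.3, -11.2, 25.3]
grip_width: 0.0005
```

```bash
python3 -c "
from h import *
np.set_printoptions(precision=2,suppress=True)
avg(4); print(telemetry.observe()['torque'])"
```

```text
pos [535.24 108.9   76.32] sd [0.01 0.01 0.01] F [ -0.43 -10.89  24.74] [0.56 0.18 0.25] yaw -90.42789241567202 w 0.0005571633762012881 t 21.95 j6 94.99256777556569
[-1.75  0.07  0.02]
```

```bash
python3 - <<'E'
from h import *
p=capture('side'); q=capture('wrist'); t=capture('top')
a=cv2.resize(cv2.cvtColor(p['image'][110:215,180:290],4),(420,400),interpolation=2); b=cv2.resize(cv2.cvtColor(q['image'][140:390,170:400],4),(368,400))
cv2.imwrite('pics/g5.png',np.hstack([a,b]))
E
```

```text
(no output)
```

View pics/g5.png

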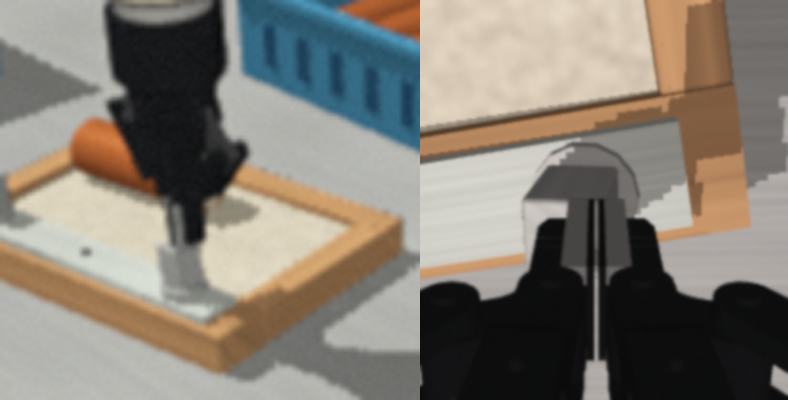

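```bash
python3 - <<'E'
from h import *
np.set_printoptions(precision=1,suppress=True)
p=capture('wrist')
# crop scale: 230px->368, 250->400 => 1.6 ; crop origin (170,140)
for n,(u,v) in dict(sideface=(570,183),topL=(545,235),topL2=(540,215),padL=(580,220),padL2=(575,260),padR=(612,225),padR2=(612,260),flange=(600,155),flR=(632,195),strip=(480,220),seam_low=(596,340)).items():
    px=[(u-420)/1.6+170,v/1.6+140]; print(n,np.round(px),pts(p,[px])[0]*1000)
s=telemetry.observe(); print(s['eef_pos']*1000,s['ft_force'],s['torque'],s['grip_width'])
for c in('side','wrist'):
    q=capture(c)
    for m in masks_of('screw',q)[:1]:
        ys,xs=np.nonzero(m['region']); w=pts(q,np.c_[xs,ys])*1000; print(c,m['confidence'],len(w),np.percentile(w,[2,50,98],axis=0))
E
```

```text
sideface [264. 254.] [542.8 115.9  59.7]
topL [248. 287.] [542.  120.5  90.3]
topL2 [245. 274.] [538.5 123.4  71.4]
padL [270. 278.] [545.4 112.4  89.8]
padL2 [267. 302.] [545.4 113.  108.6]
padR [290. 281.] [545.7 105.2  93.1]
padR2 [290. 302.] [545.3 105.6 108.4]
flange [282. 237.] [545.8 107.4  44.5]
flR [302. 262.] [533.8  97.8  46.9]
strip [208. 278.] [521.3 146.4  36.9]
seam_low [280. 352.] [449.6 109.1   0.8]
[535.2 108.9  76.3] [ -0.4 -10.3  24.5] [-1.7  0.1 -0. ] 0.00049104920787619
side 0.71 144 [[516.4  94.9  34. ]
 [524.4 105.5  54.5]
 [542.7 123.4  73.4]]
wrist 0.57 2673 [[526.6  97.4  40.4]
 [542.8 114.8  55.8]
 [548.1 127.9  74.5]]
```

The jaws shut over the head rather than on it: pad tips are at z ≈ 73 and the head top at 71. I'll lift straight off and re-measure before anything else.

send_rows:
  slide:
    - [0,0,0.01]
    - [0,0,0.04]
    - [0,0,0.1]
    - [0,0,0.2]
    - [0,0,0.26]
    - [0,0,0.26]
    - [0,0,0.26]
  angular:
    - [0,0,0]
    - [0,0,0]
    - [0,0,0]
    - [0,0,0]
    - [0,0,0]
    - [0,0,0]
    - [0,0,0]

```text
clock: 23.05
eef_pos: [0.5308, 0.111, 0.1771]
tool_rot: [[-0.009, 0.001, 1.0], [-1.0, 0.0, -0.009], [-0.0, -1.0, 0.001]]
ft_force: [-0.5, 0.2, 0.0]
grip_width: 0.0002
```

```bash
cat > m.py <<'E'
from h import *
np.set_printoptions(precision=3,suppress=True)
def meas(n=3):
  for i in range(n):
    p=capture('wrist'); ys,xs=np.mgrid[0:420,0:560]; w=(pts(p,np.c_[xs.ravel(),ys.ravel()])*1000).reshape(420,560,3)
    z=w[...,2]; d=np.hypot(w[...,0]-531,w[...,1]-110.5)
    m=((d<20)&(z>66)&(z<82)).astype(np.uint8); m0=m; m=cv2.erode(m,np.ones((7,7)))
    t=w[m>0]; A=np.c_[t[:,:2]-t[:,:2].mean(0),np.ones(len(t))]; a=np.linalg.lstsq(A,t[:,2],rcond=None)[0]
    c=cv2.convexHull(max(cv2.findContours(m0,0,1)[0],key=cv2.contourArea)); r=cv2.minAreaRect((pts(p,c[:,0],a[2]/1000)[:,:2]*1000).astype(np.float32))
    u=np.array([-.1736,.9848]); q=w[...,:2]-[531,110.5]; al=q@u; ac=q@[u[1],-u[0]]
    print(len(t),'head plane',a,'rect',r,'strip',np.median(z[(abs(ac)<12)&(al>30)&(al<60)&(z<60)]))
    f=w[(d>12.5)&(d<16.5)&(z>38)&(z<52)]; an=np.degrees(np.arctan2(f[:,1]-110.5,f[:,0]-531)); print([(k,round(float(np.median(f[abs(an-k)<20,2])),2),int((abs(an-k)<20).sum())) for k in range(-160,181,40) if (abs(an-k)<20).sum()>8])
  return p,w
E
python3 - <<'E'
from m import *
p,w=meas(); s=telemetry.observe(); T=s['tool_rot']; e=s['eef_pos']*1000; print(e,s['ft_force'],s['grip_width'])
q=(w.reshape(-1,3)-e)@T; k=(abs(q[:,0])<6)&(q[:,1]>-60)&(q[:,1]<60)&(abs(q[:,2])<20)&(w.reshape(-1,3)[:,2]>100); print('pad points along tool y pct',np.percentile(q[k],[1,50,97,99.5],axis=0),k.sum())
save(p,'l1.png')
E
```

```text
609 head plane [ 0.004 -0.004 71.645] rect ((532.412353515625, 109.45999145507812), (21.776872634887695, 22.386978149414062), 89.50674438476562) strip 36.13097422284978
[(-120, 41.57, 18), (-80, 41.73, 47), (-40, 42.47, 69), (0, 41.67, 71), (40, 42.0, 80), (80, 41.36, 52), (120, 41.35, 30)]
531 head plane [ 0.012 -0.017 71.75 ] rect ((532.4447021484375, 110.35884094238281), (21.0239200592041, 22.2652530670166), 89.49913787841797) strip 36.1332330572208
[(-120, 41.99, 38), (-80, 42.02, 71), (-40, 42.13, 68), (0, 41.86, 73), (40, 41.64, 77), (80, 41.25, 58), (120, 41.35, 28)]
525 head plane [-0.002  0.013 71.751] rect ((532.43701171875, 107.94818878173828), (21.56668472290039, 22.895038604736328), 89.49423217773438) strip 36.20084258864775
[(-80, 41.35, 23), (-40, 41.99, 63), (0, 41.84, 71), (40, 42.13, 78), (80, 41.84, 45), (120, 41.92, 33)]
[529.521 110.837 175.22 ] [ 0.062 -0.673  0.329] -0.00019004292408987327
pad points along tool y pct [[ -5.79  -57.92  -10.544]
 [  0.042 -35.765  10.452]
 [  5.525  -5.376  12.064]
 [  5.925  -1.956  12.554]] 4124
```

The screw is unmoved and upright: head plane slope ≤ 0.02, and it turned with the jaws the full 178°. The sink stalled with the force rising, which suggests a hard stop and a camera bias of about 0.5 mm. I'll settle that by measuring the reference screw from the same relative pose.

send_rows:
  slide:
    - [-0.08,0.47,0]
    - [-0.08,0.47,0]
    - [-0.08,0.47,0]
    - [-0.08,0.47,0]
    - [-0.08,0.47,0]
    - [-0.08,0.47,0]
    - [-0.08,0.47,0]
  angular:
    - [0,0,0]
    - [0,0,0]
    - [0,0,0]
    - [0,0,0]
    - [0,0,0]
    - [0,0,0]
    - [0,0,0]

```text
clock: 23.9
eef_pos: [0.4983, 0.2978, 0.1756]
tool_rot: [[-0.009, -0.002, 1.0], [-1.0, -0.001, -0.009], [0.001, -1.0, -0.002]]
ft_force: [-0.2, -0.4, -0.0]
grip_width: 0.0001
```

```bash
python3 - <<'E'
from m import *
print(telemetry.observe()['eef_pos'])
for i in range(4):
    p=capture('wrist'); ys,xs=np.mgrid[0:420,0:560]; w=(pts(p,np.c_[xs.ravel(),ys.ravel()])*1000).reshape(420,560,3)
    z=w[...,2]; d=np.hypot(w[...,0]-499,w[...,1]-300)
    m=((d<25)&(z>66)&(z<82)).astype(np.uint8); me=cv2.erode(m,np.ones((7,7))); t=w[me>0]; c=np.median(w[m>0],0)
    A=np.c_[t[:,:2]-t[:,:2].mean(0),np.ones(len(t))]; a=np.linalg.lstsq(A,t[:,2],rcond=None)[0]
    u=np.array([-.1736,.9848]); q=w[...,:2]-c[:2]; al=q@u; ac=q@[u[1],-u[0]]; dd=np.hypot(*np.moveaxis(q,2,0))
    fz=z[(dd>12.5)&(dd<17)&(z>38)&(z<50)]
    print(len(t),c,'plane',a,'strip',np.median(z[(abs(ac)<12)&(al<-30)&(al>-60)&(z<60)]),'flange',np.median(fz))
E
```

```text
[0.498 0.298 0.176]
537 [499.581 306.987  71.087] plane [ 0.007 -0.001 71.18 ] strip 36.155176384137235 flange 41.12322171948096
539 [499.512 307.122  71.049] plane [ 0.009  0.    71.17 ] strip 36.198677324485004 flange 41.14634328715938
513 [499.708 307.11   71.055] plane [ 0.008 -0.01  71.172] strip 36.16331893720853 flange 41.08766090616406
598 [499.546 307.161  70.991] plane [-0.003  0.016 71.137] strip 36.14272531024335 flange 41.11897148503593
```

Measured the same way, the reference screw reads head 71.16 and flange 41.12. Mine reads 71.68 and 41.7, so it really is about 0.55 mm proud: in tolerance but not flat. TCP x drifted about 2.5 mm during pressing, so the likely cause is the screw leaning and a flange edge touching early. I'll do one more short drive, with x compensated and a deeper grasp.

send_rows:
  slide:
    - [0.08,-0.47,0]
    - [0.08,-0.47,0]
    - [0.08,-0.47,0]
    - [0.08,-0.47,0]
    - [0.08,-0.47,0]
    - [0.08,-0.47,0]
    - [0.08,-0.47,0]
  angular:
    - [0,0,0]
    - [0,0,0]
    - [0,0,0]
    - [0,0,0]
    - [0,0,0]
    - [0,0,0]
    - [0,0,0]
  hand: 1

```text
clock: 24.8
eef_pos: [0.5307, 0.1112, 0.1766]
tool_rot: [[-0.009, -0.0, 1.0], [-1.0, 0.001, -0.009], [-0.001, -1.0, -0.0]]
ft_force: [0.1, 0.3, -0.0]
grip_width: 0.0853
```

send_rows:
  slide:
    - [0.002,0,-0.1]
    - [0.002,0,-0.19]
    - [0.002,0,-0.24]
    - [0.002,0,-0.26]
    - [0.002,0,-0.268]
    - [0.002,0,-0.268]
    - [0.002,0,-0.268]
    - [0.002,0,-0.268]
  angular:
    - [0,0,0]
    - [0,0,0]
    - [0,0,0]
    - [0,0,0]
    - [0,0,0]
    - [0,0,0]
    - [0,0,0]
    - [0,0,0]

```text
clock: 25.6
eef_pos: [0.5325, 0.1111, 0.0704]
tool_rot: [[-0.009, 0.002, 1.0], [-1.0, 0.0, -0.009], [-0.0, -1.0, 0.002]]
ft_force: [0.5, -0.9, -0.3]
grip_width: 0.0853
```

```bash
python3 -c "
from h import *
np.set_printoptions(precision=2,suppress=True)
avg(4)"
```

```text
pos [532.15 110.89  70.08] sd [0.17 0.05 0.18] F [ 0.1  -0.12 -0.47] [0.16 0.42 0.44] yaw -90.50889261944455 w 0.0852877862990044 t 25.8 j6 94.98717662862283
```

send_rows:
  slide:
    - [-0.001,0,-0.0075]
    - [-0.001,0,-0.0075]
    - [-0.001,0,-0.0075]
  angular:
    - [0,0,0]
    - [0,0,0]
    - [0,0,0]

```text
clock: 26.1
eef_pos: [0.531, 0.1108, 0.0661]
tool_rot: [[-0.009, -0.001, 1.0], [-1.0, 0.0, -0.009], [-0.0, -1.0, -0.001]]
ft_force: [0.3, -0.2, 0.7]
grip_width: 0.0858
```

send_rows:
  slide:
    - [0,0,0]
    - [0,0,0]
    - [0,0,0]
    - [0,0,0]
    - [0,0,0]
    - [0,0,0]
    - [0,0,0]
    - [0,0,0]
  angular:
    - [0,0,0]
    - [0,0,0]
    - [0,0,0]
    - [0,0,0]
    - [0,0,0]
    - [0,0,0]
    - [0,0,0]
    - [0,0,0]
  hand: -1
  newtons: 80

```text
clock: 26.9
eef_pos: [0.5314, 0.1108, 0.0666]
tool_rot: [[-0.009, 0.0, 1.0], [-1.0, 0.0, -0.009], [-0.0, -1.0, 0.0]]
ft_force: [-0.2, 0.3, 5.0]
grip_width: 0.0188
```

```bash
python3 -c "
from h import *
np.set_printoptions(precision=2,suppress=True)
avg(4); print(telemetry.observe()['torque'])"
```

```text
pos [531.34 110.85  66.53] sd [0.01 0.01 0.01] F [-0.71 -0.17  5.  ] [0.16 0.4  0.41] yaw -90.5036133782791 w 0.019022693918343006 t 27.1 j6 94.9866602501595
[-0.09  0.18 -0.03]
```

send_rows:
  slide:
    - [-0.001,0,-0.002]
    - [-0.002,0,-0.004]
    - [-0.003,0,-0.0055]
    - [-0.003,0,-0.0055]
    - [-0.003,0,-0.0055]
  angular:
    - [0,0,0]
    - [0,0,0]
    - [0,0,0]
    - [0,0,0]
    - [0,0,0]
  newtons: 120

```text
clock: 27.6
eef_pos: [0.5314, 0.1108, 0.0665]
tool_rot: [[-0.009, 0.003, 1.0], [-1.0, -0.0, -0.009], [0.0, -1.0, 0.003]]
ft_force: [-4.6, -1.7, 24.9]
grip_width: 0.0178
```

```bash
python3 -c "
from h import *
np.set_printoptions(precision=2,suppress=True)
avg(4); print(telemetry.observe()['torque'])"
```

```text
pos [531.44 110.75  66.47] sd [0.01 0.01 0.01] F [-3.5  -2.26 24.38] [0.43 0.36 0.26] yaw -90.49028984662782 w 0.017536098780087307 t 27.8 j6 94.99693348215688
[-0.19  0.78  0.06]
```

send_rows:
  slide:
    - [0,0,-0.0003]
    - [0,0,-0.0006]
    - [0,0,-0.0009]
    - [0,0,-0.0009]
  angular:
    - [0,0,-0.09]
    - [0,0,-0.18]
    - [0,0,-0.27]
    - [0,0,-0.27]

```text
clock: 28.2
eef_pos: [0.5319, 0.1114, 0.0664]
tool_rot: [[-0.423, 0.004, 0.906], [-0.906, 0.001, -0.423], [-0.003, -1.0, 0.004]]
ft_force: [-3.3, 0.8, 26.5]
grip_width: 0.0177
```

```bash
python3 -c "
from h import *
np.set_printoptions(precision=2,suppress=True)
avg(4); print(telemetry.observe()['torque'])"
```

```text
pos [531.95 111.35  66.42] sd [0.01 0.01 0.01] F [-4.02  0.64 25.89] [0.19 0.41 0.24] yaw -114.84032309790545 w 0.017741973868707583 t 28.4 j6 119.30980103331518
[ 0.21  0.67 -0.05]
```

It no longer sinks under 25 N and another 24° of turn, so it is at its stop. Releasing and retracting.

send_rows:
  slide:
    - [0.001,0,0.002]
    - [0.002,0,0.0045]
    - [0.003,0,0.006]
    - [0.003,0,0.006]
  angular:
    - [0,0,0]
    - [0,0,0]
    - [0,0,0]
    - [0,0,0]

```text
clock: 28.8
eef_pos: [0.5319, 0.1114, 0.0666]
tool_rot: [[-0.42, 0.002, 0.908], [-0.908, 0.001, -0.42], [-0.002, -1.0, 0.001]]
ft_force: [-0.9, 2.2, 8.9]
grip_width: 0.0177
```

send_rows:
  slide:
    - [0,0,0]
    - [0,0,0]
    - [0,0,0]
    - [0,0,0]
    - [0,0,0]
    - [0,0,0]
    - [0,0,0]
    - [0,0,0]
  angular:
    - [0,0,0]
    - [0,0,0]
    - [0,0,0]
    - [0,0,0]
    - [0,0,0]
    - [0,0,0]
    - [0,0,0]
    - [0,0,0]
  hand: 1

```text
clock: 29.6
eef_pos: [0.5312, 0.1108, 0.0661]
tool_rot: [[-0.42, 0.0, 0.908], [-0.908, 0.0, -0.42], [-0.0, -1.0, -0.0]]
ft_force: [0.5, 0.6, -0.2]
grip_width: 0.0852
```

send_rows:
  slide:
    - [0,0,0.03]
    - [0,0,0.12]
    - [0,0,0.24]
    - [0,0,0.275]
    - [0,0,0.275]
    - [0,0,0.275]
  angular:
    - [0,0,0]
    - [0,0,0]
    - [0,0,0]
    - [0,0,0]
    - [0,0,0]
    - [0,0,0]

```text
clock: 30.2
eef_pos: [0.531, 0.1109, 0.1765]
tool_rot: [[-0.42, 0.001, 0.908], [-0.908, 0.0, -0.42], [-0.0, -1.0, 0.001]]
ft_force: [-0.7, -0.5, -0.6]
grip_width: 0.0853
```

```bash
python3 - <<'E'
from m import *
avg(3); p,w=meas(4)
a=cv2.cvtColor(capture('side')['image'],4)[100:330,100:460]; cv2.imwrite('pics/end.png',np.hstack([cv2.resize(a,(470,300)),cv2.resize(cv2.cvtColor(p['image'],4),(330,300))]))
E
```

```text
pos [530.096 110.765 175.127] sd [0.154 0.008 0.317] F [-0.319 -0.168 -0.477] [0.337 0.11  0.404] yaw -114.80683006535163 w 0.08518840382931618 t 30.35 j6 119.293306860577
693 head plane [ 0.003 -0.006 71.638] rect ((532.2001342773438, 109.12029266357422), (21.591094970703125, 22.167766571044922), 65.16303253173828) strip 36.17745748105461
[(-120, 41.57, 53), (-80, 42.0, 49), (-40, 41.8, 87), (0, 41.86, 85), (40, 41.71, 63), (80, 41.62, 53)]
563 head plane [ 0.004  0.002 71.683] rect ((532.322509765625, 109.11731719970703), (21.584304809570312, 22.160856246948242), 65.16265869140625) strip 36.13588432056003
[(-120, 41.55, 54), (-80, 42.22, 50), (-40, 41.79, 88), (0, 42.22, 85), (40, 41.51, 64), (80, 41.54, 54)]
611 head plane [-0.    -0.003 71.649] rect ((532.4900512695312, 109.14340209960938), (21.60426902770996, 22.17087173461914), 65.16470336914062) strip 36.09064380701521
[(-120, 41.68, 59), (-80, 42.12, 52), (-40, 41.89, 84), (0, 41.99, 86), (40, 41.54, 62), (80, 41.71, 51)]
535 head plane [ 0.006 -0.005 71.616] rect ((532.6695556640625, 109.1728515625), (21.588825225830078, 22.185792922973633), 65.175048828125) strip 36.12417390737816
[(-120, 41.78, 62), (-80, 42.02, 47), (-40, 41.94, 87), (0, 42.02, 85), (40, 41.59, 60), (80, 41.33, 50)]
```

View pics/end.png

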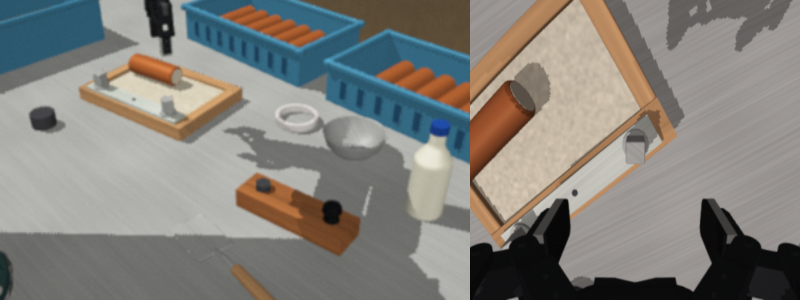

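```bash
python3 -c "
from cell import workorder; print(workorder.close_job())"
```

```text
the job is handed in; nothing more can be done
None
```

The screw is driven to its stop in the empty hole and released. It sits about 0.5 mm higher than the reference screw, which is inside the 1.2 mm limit but not as flat. The job is handed in; the system reports no verdict.

- **What I did:** I took the screw from the rack's middle bore and seated it in the hole. I then drove it 178° clockwise in one grasp at about 22–27 N, slightly above the 20–25 N target near the end. After a second grasp I added about 24° at around 25 N. The clock read about 30 s of the allowed 72 s.
- **Final height:** The head top is 35.5 mm above the strip, against 35.0 mm for the reference screw measured the same way, and the flange also reads about 0.6 mm higher. The second drive hardly changed this (head 71.64 mm against 71.68 mm before), so I took it as the stop.
- **Position:** The screw is upright within about 0.01 rad. Its centre reads about 1–2 mm from the measured hole centre; the limit is 4 mm.
- **What went wrong:** One regrasp was too high, so the jaws shut on top of the head and pressed it with about 25 N, well under the 45 N limit. I lifted off, and the screw measured as before.
- **Surroundings:** In the last pictures no bystander looks moved, and the gripper is open about 10 cm above the screw, touching nothing.

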